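# Fetch the long connecting rod from the tilted crate to the surface plate

## Robot

A 6-joint arm with a two-finger parallel gripper is mounted at the origin on the work surface. World frame = base frame: x ahead of the robot, y to its left, z up, the work surface at z = 0. Lengths are in mm, angles in rad, forces in N, time in s.
With the tool pointing down it reaches from about 350 to 775 mm from the base axis. Payload 7.3 kg.
Tool frame: the origin (TCP) lies midway between the tips of the shut fingers; the grasp point (between the pads) lies bot.tcp_to_grasp behind it (bot.tcp_to_grasp is the distance from the TCP to the grasp point, in mm); z points along the fingers, y is the direction in which the jaws open and shut (so a half turn about z gives the same grasp; the last joint's range is limited). The gripper opens to 92 mm and grips with 3 to 60 N. Pads are 19 mm wide; open, the fingers measure 130 mm over their backs; the gripper's body (75 mm by 190 mm) begins 47 mm behind the grasp point.
Start: joints at [-1.326, 0.342, 1.524, -0, 1.275, -0.146], TCP at [200.011, -485.428, 226.741] pointing down, gripper open.
Joint ranges: [-2.53, 2.53], [-0.77, 2.02], [0.04, 2.7], [-1, 4.14], [0.28, 2.66], [-3.11, 3.11]. Speed limits (rad/s): [2.57, 2.57, 3.14, 3.14, 3.14, 3.14].

## Interface

Orientations are given as [roll, pitch, yaw] about the fixed x, y, z axes, in that order (R = Rz(yaw) Ry(pitch) Rx(roll)).
In Python, from plant import bot gives the robot as it stands.
- The arm moves only by the shell command python3 -m inch 'ROWS'. ROWS is JSON, one flat list of numbers, 7 for each row, row after row: the shift along the world's x, y, z in cm, then the turn, a rotation vector about the world's x, y, z in degrees, then the gripper command: -1 is shut, 1 is fully open, values between are in proportion. In form: [tx, ty, tz, ax, ay, az, fingers, tx, ty, tz, ax, ay, az, fingers, ...]. A call has exactly 5 rows; each row is the pose to reach, as a shift and turn from the pose measured when the call began; what a row does not reach only later rows make up. A row lasts 1/10 s, in which the tool goes at most 50 mm and 8.59 degrees, less where a joint would pass 70% of its speed; a pose out of reach is approached as far as the arm can. A call with a gripper value outside its range is refused whole. The fingers move at their own pace and stop on an object; the grip force is fixed at half the most. Time passes only in rows, so rows that repeat a pose let the fingers close, or fill a call up. It gives the time, the measured TCP pose, the force and the opening at its end, in the units of the state.
- bot.get_obs(): the state, without advancing time (a new reading comes with each control period).
- bot.capture(name): name is "scene" or "side" or "wrist"; returns the picture (420x560x3 uint8, red, green, blue); there is no depth.
- bot.calibration(name): a dict with "fx", "fy", "cx", "cy" (pixels), "k1" (the pictures are not rectified: a ray, as slopes to the right and down, at radius r is drawn at 1 + k1 r^2 times it, then the intrinsics apply), "cam_to_world" (4x4, takes a point from camera to world coordinates). Camera axes: x right, y down, z forward; pixel columns grow to the right and rows downward; lengths in mm; the calibration is good to about 2 mm. A picture is of the moment at which its call begins: read the wrist's pose just before it. calibration takes no time and is no camera call; for the wrist camera it gives the pose at the moment of the call.
- bot.close_job(): hands the job in, once; it reports no verdict.
The state is a dict: "time": time; "joint_positions": joint angles; "dq": joint speeds; "tau": joint torques, N m; "tool_pos": TCP position; "tcp_rot": TCP orientation; "contact_force": force on the tool from outside, world axes, zero at the start; "moment": the same for the moment, N m; "grip_width": finger opening in mm.
Only numpy, scipy, OpenCV 4.12 (cv2) and the standard library are available. Lean on these libraries where they do the work, as an engineer would, in place of code of your own. Each camera call takes 0.05 s, during which the arm holds its last target.

## Task

First clear the wooden packing block off the surface plate into the open cardboard carton. Then pick the longer of the two connecting rods out of the tilted crate, leaving the other parts in the crate, and set it down gently flat on the surface plate with its length square to the stop bar (either end towards the bar). Slide it up to the bar, press that end against the bar for a moment, firmly but without ramming, so that no gap is left, then let go of it there.

Things in the scene. Friction and masses are not known exactly. Their poses are not given: they have to be found in the camera images.
- rod: target: longer con-rod, bare steel, 172 long, 0.6 kg. Big ring (64 outer, 44 bore, 72 wide over bolt bosses) at its -x end, small ring (40 outer) at +x, both 24 thick; beam between them 20 wide (y), from x = -19 to +43, 4 to 20 above the underside. Origin: centre of underside, midway along the length (ends at x = -86, +86), about at the centre of mass; x lengthwise, z up from its flat side
- small_rod: bystander in the crate: connecting rod of the same shape and steel but 124 long, 20 thick, beam 16 wide; same axes and origin; the two rods may lie on either side of the crate
- gear: bystander in the crate: dark steel pinion, 56 diameter, 26 high, lying flat; origin centre of underside
- cap: bystander in the crate: steel bearing cap, 82 x 36 x 20; origin centre of underside
- bracket: bystander in the crate: dark steel angle bracket, 50 x 34, 32 high; origin centre of underside
- crate: fixed grey open crate on a stand, 260 (x) x 390 (y), walls 5 thick, 55 high, rubber lining (top 5.5 above the underside). All of it is tilted 30 degrees: x climbs away from the robot, the low lip faces the robot. Origin: centre of the underside of the sloping floor; x up the slope, y across, z square to that floor, on which the parts lie flat
- plate: fixed grey stone surface plate 260 (x) x 180 (y) x 30 high; origin centre of its underside on the bench, working face at z = 30
- stop: steel stop bar fixed across the far (+x) edge of the plate, 24 (x) x 180 (y) x 30 above the plate's face; origin centre of its underside
- stop_face (a point): middle of the stop bar's near face, at the height of the plate's working face; axes as the plate: the face looks along the plate's -x
- block: loose wooden packing block 100 (x) x 45 (y) x 40 high, 0.1 kg, lying on the plate; origin centre of underside
- block_mid (a point): centre of the wooden block
- carton: fixed open cardboard carton 210 (x) x 170 (y) x 100 high, walls 5; origin centre of its underside on the bench

How it is judged (in metres and radians):
On the way, in this order (a step that is already met when the one before it is completed fails the run):
1. the wooden block is in the carton (z of block_mid in the frame of carton below 0.075 m and x of block_mid in the frame of carton between -0.105 and 0.105 m and y of block_mid in the frame of carton between -0.085 and 0.085 m), for 0.2 s.
2. the long rod has been taken out of the crate and lies on the plate, one end pressed against the stop bar with at least 3 N for 0.2 s (contact force between rod and stop above 3 N and z of rod in the frame of plate below 0.036 m and angle between rod's own z axis and vertical below 0.12 rad), for 0.2 s.
At the end, for the whole second after the job is handed in: The long rod lies flat on the plate at rest, its length square to the stop bar within 10 degrees, its end within 3.5 mm of the bar, its middle within 60 mm of the bar's middle; the wooden block is in the carton; the small rod, gear, cap and bracket are still in the crate (all of step 1 and x of rod in the frame of stop_face between -0.0895 and -0.08 m and y of rod in the frame of stop_face between -0.06 and 0.06 m and z of rod in the frame of plate between 0.027 and 0.033 m and angle between the x axis of rod and the x axis of plate, either way round below 0.17 rad and linear speed of rod below 0.01 m/s and x of small_rod in the frame of crate between -0.13 and 0.13 m and y of small_rod in the frame of crate between -0.195 and 0.195 m and z of each of small_rod, gear, cap, bracket in the frame of crate below 0.06 m and x of gear in the frame of crate between -0.13 and 0.13 m and y of gear in the frame of crate between -0.195 and 0.195 m and x of cap in the frame of crate between -0.13 and 0.13 m and y of cap in the frame of crate between -0.195 and 0.195 m and x of bracket in the frame of crate between -0.13 and 0.13 m and y of bracket in the frame of crate between -0.195 and 0.195 m); the robot touches nothing.
It fails at once if the rod is dropped or thrown onto the plate: faster than 0.35 m/s within 12 mm of the plate's face (linear speed of rod above 0.35 m/s and z of rod in the frame of plate between 0 and 0.042 m and x of rod in the frame of plate between -0.13 and 0.13 m and y of rod in the frame of plate between -0.09 and 0.09 m).
It fails at once if the rod is rammed against the stop bar with more than 100 N (contact force between rod and stop above 100 N).
It also fails if it takes over 67 s, if anything falls off the work surface, if the arm or the gripper's body presses on something with over 40 N, if the wrist force passes 120 N, or if a joint passes its speed limit or range.

## Working session

There is one attempt and no reset: what is moved stays moved. The work goes in short steps, Python scripts to look and compute and a shell command to move; the robot and the scene stay as the last step left them, time stands still between calls to the robot, and variables do not carry over. Pictures are saved under pics/ and viewed, and the job is handed in when it is done.

```bash
ls; mkdir -p pics; python3 - <<'E'
from plant import bot
import cv2
print(bot.get_obs(), bot.tcp_to_grasp)
for n in ["scene","side","wrist"]:
    print(n, bot.calibration(n))
    cv2.imwrite(f"pics/a_{n}.png", bot.capture(n)[:,:,::-1])
E
```

```text
pics
{'time': 0.0, 'joint_positions': array([-1.32597193e+00,  3.42684698e-01,  1.52503013e+00, -1.40973641e-05,
        1.27536751e+00, -1.46012908e-01]), 'dq': array([-0.00025148, -0.00115072, -0.00206708, -0.00218906,  0.00167191,
        0.00010685]), 'tau': array([-7.85190005e-04, -4.31247568e+01, -2.44218707e+01,  7.16704270e-02,
        5.58520365e-02, -1.41845526e-04]), 'tool_pos': array([ 199.91659103, -485.00890621,  226.06011034]), 'tcp_rot': array([-3.14011686e+00, -2.03403974e-04,  3.90841267e-01]), 'contact_force': array([0.10858419, 0.68056216, 0.03089945]), 'moment': array([-0.06223491,  0.00358926,  0.02567063]), 'grip_width': 91.8875910720216} 18.8
scene {'fx': 398.4642348909981, 'fy': 398.4642348909981, 'cx': 275.49640423750554, 'cy': 204.29895254899873, 'k1': -0.07553955568883643, 'cam_to_world': array([[ 8.10287739e-01,  3.47229180e-01, -4.72086514e-01,
         1.03522596e+03],
       [ 5.86011001e-01, -4.73227749e-01,  6.57758773e-01,
        -6.78770085e+02],
       [ 4.98860099e-03, -8.09621760e-01, -5.86930762e-01,
         6.83534960e+02],
       [ 0.000000
[... 360 characters left out ...]
0e-01,
         6.80415292e+02],
       [-1.08486680e-02, -6.54063039e-01, -7.56362246e-01,
         1.00945156e+03],
       [ 0.00000000e+00,  0.00000000e+00,  0.00000000e+00,
         1.00000000e+00]])}
wrist {'fx': 302.0972880547619, 'fy': 302.0972880547619, 'cx': 276.81618107294963, 'cy': 210.03101455668605, 'k1': 0.0019549461688829605, 'cam_to_world': array([[ 3.80760441e-01, -8.92193483e-01, -2.42924422e-01,
         2.64092170e+02],
       [-9.24673360e-01, -3.67617265e-01, -9.91802635e-02,
        -4.58045470e+02],
       [-8.15226757e-04,  2.62389662e-01, -9.64961658e-01,
         3.82713243e+02],
       [ 0.00000000e+00,  0.00000000e+00,  0.00000000e+00,
         1.00000000e+00]])}
```

View pics/a_scene.png

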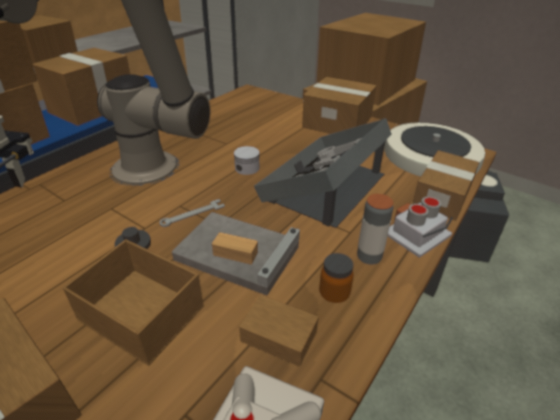

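View pics/a_side.png

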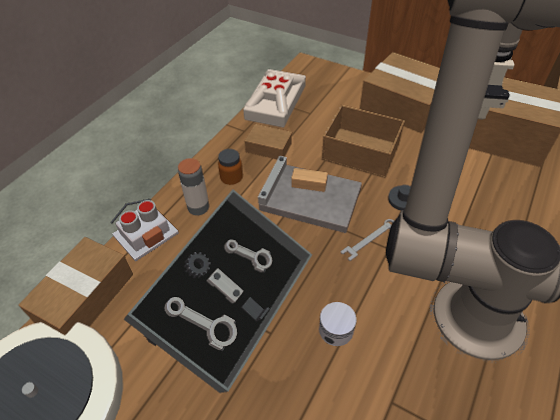

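View pics/a_wrist.png

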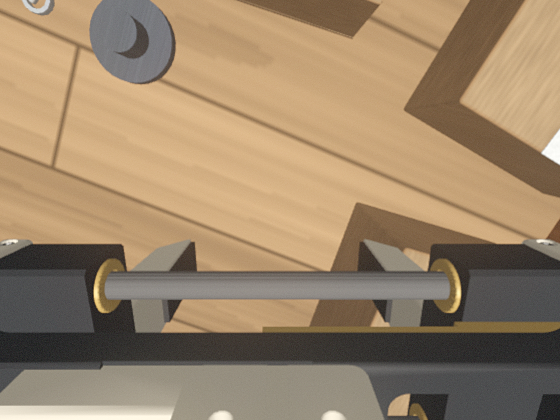

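```bash
cat > h.py <<'E'
import numpy as np, cv2
from plant import bot
def dirs(c,px):
    px=np.atleast_2d(np.array(px,float))
    K=np.array([[c['fx'],0,c['cx']],[0,c['fy'],c['cy']],[0,0,1]])
    u=cv2.undistortPoints(px[:,None],K,np.array([c['k1'],0,0,0]))[:,0]
    T=c['cam_to_world']; d=np.c_[u,np.ones(len(u))]@T[:3,:3].T
    return T[:3,3],d
def plane(c,px,z):
    o,d=dirs(c,px); return o+d*((z-o[2])/d[:,2])[:,None]
def gplane(c,px,p0,n):
    o,d=dirs(c,px); return o+d*(((p0-o)@n)/(d@n))[:,None]
def tri(c1,p1,c2,p2):
    o1,d1=dirs(c1,p1); o2,d2=dirs(c2,p2); out=[]
    for a,b in zip(d1,d2):
        s=np.linalg.lstsq(np.c_[a,-b],o2-o1,rcond=None)[0]
        q=o1+a*s[0]; r=o2+b*s[1]; out.append(np.r_[(q+r)/2,np.linalg.norm(q-r)])
    return np.array(out)
def proj(c,P):
    T=np.linalg.inv(c['cam_to_world']); q=np.atleast_2d(P)@T[:3,:3].T+T[:3,3]
    u=q[:,:2]/q[:,2:]; r2=(u**2).sum(1,keepdims=True); u=u*(1+c['k1']*r2)
    return u*c['fx']+[c['cx'],c['cy']]
def crop(src,dst,x,y,w,h,s):
    im=cv2.imread(src)[y:y+h,x:x+w]; im=cv2.resize(im,None,fx=s,fy=s,interpolation=cv2.INTER_CUBIC); cv2.imwrite(dst,im)
E
python3 - <<'E'
from h import *
crop('pics/a_side.png','pics/b1.png',240,95,180,145,4)
crop('pics/a_side.png','pics/b2.png',120,185,200,210,2.85)
crop('pics/a_scene.png','pics/b3.png',60,170,250,190,3.1)
crop('pics/a_scene.png','pics/b4.png',245,110,160,120,4.5)
E
```

```text
(no output)
```

View pics/b1.png

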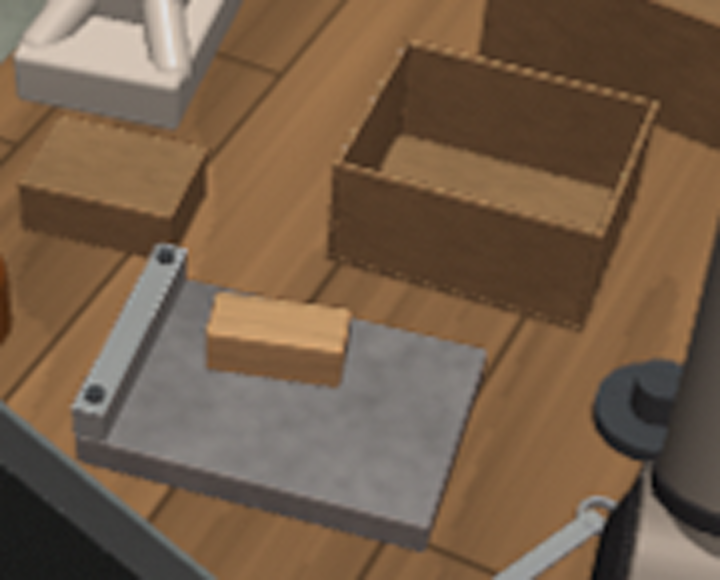

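View pics/b2.png

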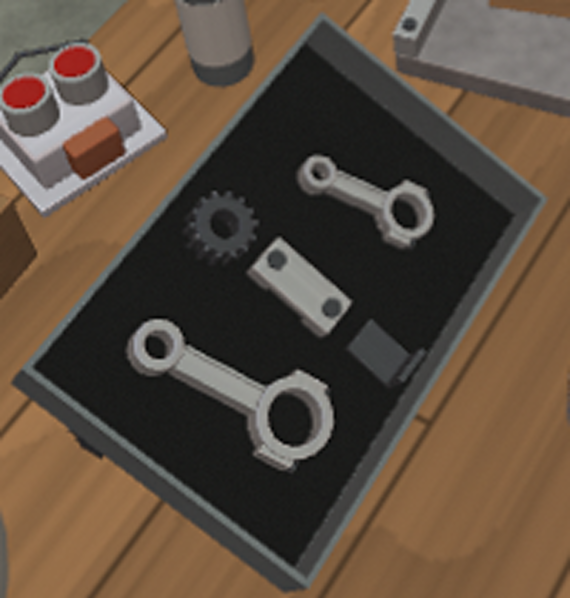

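View pics/b3.png

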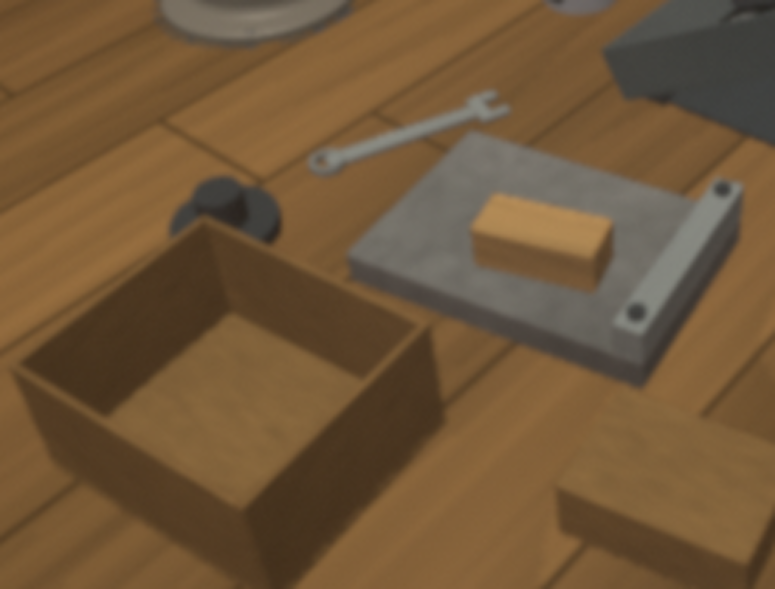

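View pics/b4.png

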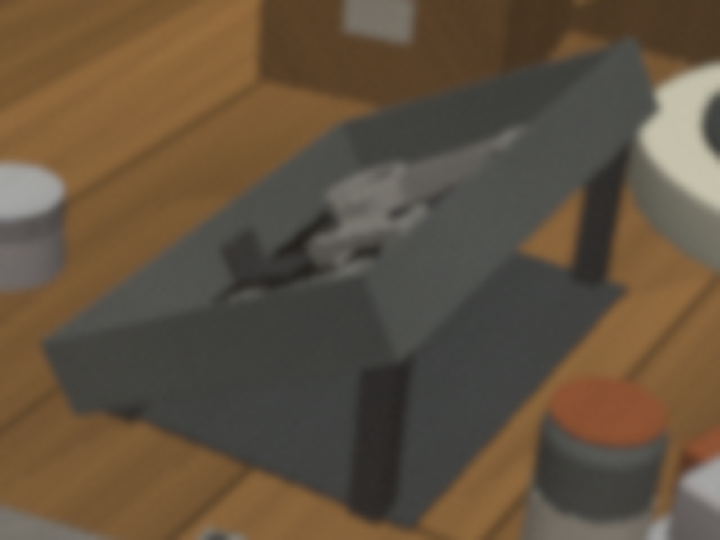

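```bash
python3 - <<'E'
from h import *
np.set_printoptions(precision=1,suppress=True)
S=bot.calibration('side'); C=bot.calibration('scene')
f1=lambda p:np.array(p)/4+[240,95]
f2=lambda p:np.array(p)/2.85+[120,185]
f3=lambda p:np.array(p)/3.1+[60,170]
f4=lambda p:np.array(p)/4.5+[245,110]
def both(n,a,b,z):
    A=plane(S,a,z);B=plane(C,b,z);print(n);print(np.c_[A[:,:2],A.mean(0)[:2]*np.ones((len(A),1)),B[:,:2],B.mean(0)[:2]*np.ones((len(B),1))])
    print(tri(S,a,C,b) )if len(a)==len(b) else 0
both('block',f1([(216,294),(350,310),(341,352),(207,336)]),f3([(600,258),(472,235),(490,195),(613,214)]),70)
both('carton',f1([(413,42),(655,100),(602,235),(332,165)]),f3([(243,512),(18,368),(205,222),(430,325)]),100)
both('stop',f1([(160,245),(185,250),(105,402),(75,405)]),f3([(645,330),(617,322),(722,180),(742,185)]),60)
both('plate',f1([(485,350) ,(425,532)]),f3([(350,258),(478,133)]),30)
cr=tri(S,f2([(543,198),(307,585),(20,372),(325,17)]),C,f4([(45,345),(345,122),(635,40),(400,360)]))
print(cr)
E
```

```text
block
[[ 599.3 -168.3  545.8 -164.2  611.7 -172.   555.1 -168.9]
 [ 506.5 -201.1  545.8 -164.2  519.8 -208.7  555.1 -168.9]
 [ 493.5 -160.   545.8 -164.2  499.4 -166.7  555.1 -168.9]
 [ 584.2 -127.5  545.8 -164.2  589.4 -128.1  555.1 -168.9]]
[[ 604.7 -169.9   65.2    8.1]
 [ 511.2 -204.9   63.4    6.2]
 [ 495.3 -163.4   65.8    0.9]
 [ 586.5 -127.6   68.4    4. ]]
carton
[[ 586.  -475.2  479.7 -403.3  600.8 -479.   491.  -406.1]
 [ 388.9 -499.6  479.7 -403.3  399.4 -497.1  491.  -406.1]
 [ 368.8 -332.1  479.7 -403.3  380.7 -336.2  491.  -406.1]
 [ 575.2 -306.3  479.7 -403.3  583.  -312.   491.  -406.1]]
[[ 591.6 -478.8   93.7    8.9]
 [ 391.7 -497.8   97.4    8.1]
 [ 371.7 -334.3   95.2    6. ]
 [ 578.2 -309.9   95.6    2.8]]
stop
[[ 666.8 -203.1  642.8 -121.8  674.9 -202.3  649.8 -119.2]
 [ 647.5 -207.5  642.8 -121.8  654.6 -207.7  649.8 -119.2]
 [ 619.9  -44.6  642.8 -121.8  626.8  -35.5  649.8 -119.2]
 [ 636.8  -31.9  642.8 -121.8  643.1  -31.3  649.8 -119.2]]
[[ 670.7 -202.7   58.1    7.1]
 [ 650.9 -207.6   58.     5.8]
 [ 623.5  -40.3   61.8   10.7]
 [ 639.9  -31.5   58.6    5.6]]
plate
[[ 416.4 -249.6  400.  -160.5  428.4 -253.9  413.5 -165.5]
 [ 383.5  -71.4  400.  -160.5  398.7  -77.1  413.5 -165.5]]
[[ 420.  -251.7   24.8    6.6]
 [ 388.2  -72.9   23.8    8.7]]
[[423.9  67.1  48.7   4.3]
 [416.6 455.1  49.7   7.7]
 [638.7 461.4 176.5   3.4]
 [670.8  50.9 142.9  25.1]]
```

```bash
python3 -m inch '[3,2.8,0,0,0,0,1, 7,6.5,0,0,0,0,1, 10.5,9.7,0,0,0,0,1, 14,13,0,0,0,0,1, 17.5,16.2,0,0,0,0,1]'; python3 -m inch '[3.5,3.2,0,0,0,0,1, 7,6.5,0,0,0,0,1, 10.5,9.7,0,0,0,0,1, 12.5,11.8,0,0,0,0,1, 13,12,0,0,0,0,1]'
python3 - <<'E'
from h import *
w=bot.calibration('wrist'); im=bot.capture('wrist'); cv2.imwrite('pics/c_w.png',im[:,:,::-1]); np.save('c_w.npy',w,allow_pickle=True)
o=bot.get_obs();print(o['time'],o['tool_pos'],o['tcp_rot'],o['contact_force'])
E
```

```text
time: 0.65
tool_pos: [376.0, -321.3, 226.1]
tcp_rot: [-3.14, -0.0, 0.391]
contact_force: [-0.1, -0.3, -0.2]
grip_width: 91.9
time: 1.15
tool_pos: [507.7, -198.5, 225.7]
tcp_rot: [-3.139, -0.0, 0.395]
contact_force: [-0.3, -0.8, -0.2]
grip_width: 92.0
1.2 [ 507.29076031 -199.76367097  225.63862308] [-3.13963379e+00 -2.69815303e-05  3.93829072e-01] [ 0.55851482  0.18083211 -1.13158142]
```

View pics/c_w.png

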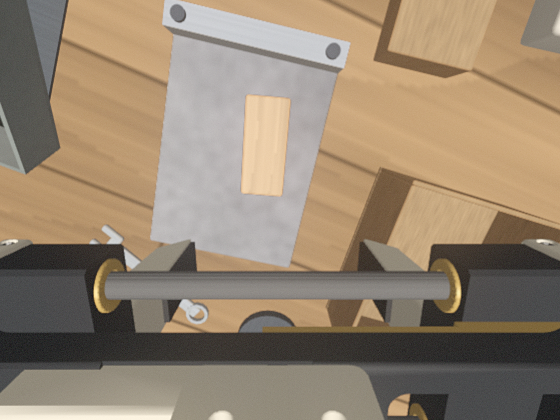

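```bash
python3 - <<'E'
from h import *
np.set_printoptions(precision=1,suppress=True)
w=np.load('c_w.npy',allow_pickle=True).item()
im=cv2.imread('pics/c_w.png'); hsv=cv2.cvtColor(im,cv2.COLOR_BGR2HSV)
# light wood block within the plate quad
m=np.zeros(im.shape[:2],np.uint8); cv2.fillPoly(m,[np.array([(180,50),(330,75),(285,250),(165,230)])],255)
b=cv2.inRange(hsv,(5,60,60),(30,255,255))&m
c=max(cv2.findContours(b,0,1)[0],key=cv2.contourArea); r=cv2.minAreaRect(c); bp=cv2.boxPoints(r)
print(bp); P=plane(w,bp,70);print(P,P.mean(0)); 
for i in range(2): d=P[i+1]-P[i]; print(np.linalg.norm(d),np.degrees(np.arctan2(d[1],d[0])))
for n,px,z in [('stop near top',[(344,68),(163,25)],60),('stop near bot?',[(338,70),(173,33)],30),('plate near',[(152,239),(290,265)],30)]:
    P=plane(w,px,z); d=P[1]-P[0]; print(n,P,P.mean(0),np.linalg.norm(d),np.degrees(np.arctan2(d[1],d[0])))
E
```

```text
[[237.3 192.4]
 [245.5  93.8]
 [290.6  97.6]
 [282.4 196.2]]
[[ 494.9 -157.6   70. ]
 [ 589.4 -130.6   70. ]
 [ 603.  -172.3   70. ]
 [ 509.5 -203.1   70. ]] [ 549.2 -165.9   70. ]
98.2353469929548 15.983635490433493
43.90742084134087 -71.87807191548549
stop near top [[ 649.1 -209.8   60. ]
 [ 616.9  -35.1   60. ]] [ 633.  -122.5   60. ] 177.63003300874348 100.4400811127496
stop near bot? [[ 652.1 -208.3   30. ]
 [ 618.   -34.2   30. ]] [ 635.  -121.3   30. ] 177.39064353126443 101.06536720119483
plate near [[ 389.1  -78.9   30. ]
 [ 422.8 -250.9   30. ]] [ 406.  -164.9   30. ] 175.228227954384 -78.92979318445175
```

```bash
python3 -m inch '[3,2.4,-2,0,0,-3,1, 4.1,3.3,-6,0,0,-4.5,1, 4.2,3.4,-10.5,0,0,-4.5,1, 4.2,3.4,-14.5,0,0,-4.5,1, 4.2,3.4,-16.5,0,0,-4.5,1]'
```

```text
time: 1.7
tool_pos: [546.5, -166.1, 56.9]
tcp_rot: [-3.136, 0.005, 0.314]
contact_force: [-0.2, 0.2, -0.1]
grip_width: 91.3
```

```bash
python3 -m inch '[0.3,0,-1,0,0,0,1, 0.3,0,-1.7,0,0,0,-1, 0.3,0,-1.7,0,0,0,-1, 0.3,0,-1.7,0,0,0,-1, 0.3,0,-1.7,0,0,0,-1]'; python3 -m inch '[0,0,0,0,0,0,-1,0,0,0,0,0,0,-1,0,0,0.5,0,0,0,-1,0,0,2.5,0,0,0,-1,0,0,6,0,0,0,-1]'
```

```text
time: 2.2
tool_pos: [550.2, -166.5, 41.2]
tcp_rot: [-3.138, 0.003, 0.314]
contact_force: [0.2, 0.4, -0.8]
grip_width: 64.6
time: 2.7
tool_pos: [548.6, -165.8, 99.9]
tcp_rot: [-3.134, 0.007, 0.314]
contact_force: [0.7, 0.0, -1.2]
grip_width: 44.9
```

```bash
python3 -m inch '[-0.5,-2,3.5,0,0,-2,-1, -1.7,-6.4,5,0,0,-5,-1, -3,-11.1,5.5,0,0,-8,-1, -4.2,-15.8,5.5,0,0,-11,-1, -5.5,-20.5,5.5,0,0,-12,-1]'; python3 -m inch '[-0.9,-3,-0.5,0,0,0,-1, -1,-4,-3.5,0,0,0,-1, -1,-4,-7,0,0,0,-1, -1,-4,-9,0,0,0,-1, -1,-4,-9.2,0,0,0,-1]'
```

```text
time: 3.2
tool_pos: [493.1, -372.4, 155.8]
tcp_rot: [-3.135, 0.006, 0.104]
contact_force: [1.2, 0.1, -1.4]
grip_width: 44.9
time: 3.7
tool_pos: [481.4, -411.0, 60.7]
tcp_rot: [-3.129, 0.01, 0.103]
contact_force: [0.4, -0.0, -1.0]
grip_width: 44.7
```

```bash
python3 -m inch '[0.3,0.5,0,0,0,0,0.4, 0.3,0.5,0,0,0,0,0.4, 0.3,0.5,0,0,0,0,0.4, 0.3,0.5,3,0,0,0,0.4, 0.3,0.5,7.5,0,0,0,0.4]';python3 - <<'E'
from h import *
im=bot.capture('side'); cv2.imwrite('pics/d_s.png',cv2.resize(im[60:260,200:500,::-1],None,fx=2,fy=2))
E
```

```text
time: 4.2
tool_pos: [483.5, -404.8, 135.1]
tcp_rot: [-3.126, 0.013, 0.104]
contact_force: [1.4, -0.4, 0.4]
grip_width: 64.1
```

View pics/d_s.png

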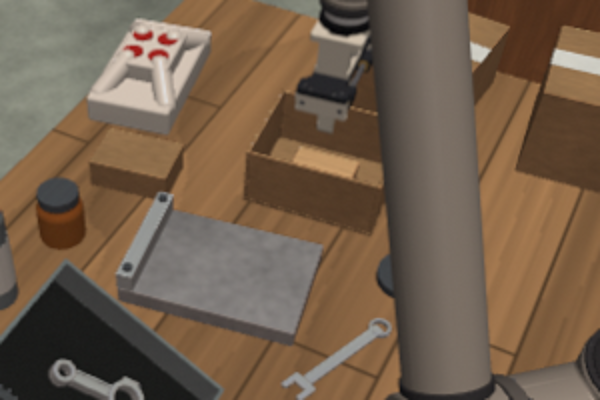

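```bash
cat >> h.py <<'E'
from scipy.spatial.transform import Rotation as Rn
def crate(yawdeg=1.0,low=(421,261,53)):
    R=Rn.from_euler('ZY',[yawdeg,-30],degrees=True).as_matrix()
    o=np.array(low)-R@np.array([-130,0,55.]); return R,o
E
python3 - <<'E'
from h import *
np.set_printoptions(precision=1,suppress=True)
S=bot.calibration('side'); R,o=crate(); print(o)
f2=lambda p:np.array(p)/2.85+[120,185]
def at(px,h): 
    P=gplane(S,f2(px),o+R@[0,0,h],R[:,2]); return P,(P-o)@R
print('rod',*at([(293,418),(158,346)],29.5))
print('cap',*at([(302,285)],25)); print('srod',*at([(408,211),(319,174)],25))
print('br',*at([(380,350)],10))
print('rim',*at([(543,198),(307,585),(20,372),(325,17)],55))
for p in [(-130,-195,55),(-130,195,55),(130,195,55),(130,-195,55)]: print(np.round((proj(S,o+R@np.array(p,float))-[120,185])*2.85))
E
```

```text
[561.1 263.4  70.4]
rod [[490.7 355.7  64.7]
 [591.8 378.1 123.3]] [[-62.4  93.5  29.5]
 [ 54.8 114.1  29.5]]
cap [[542.  263.9  88.2]] [[-7.6  0.8 25. ]]
srod [[511.8 148.7  69.7]
 [581.6 176.4 110.2]] [[ -44.7 -113.9   25. ]
 [  36.4  -87.4   25. ]]
br [[474.3 258.2  31.8]] [[-94.5  -3.7  10. ]]
rim [[421.5  67.4  51.3]
 [413.  453.3  50.3]
 [635.6 461.5 178.9]
 [638.8  70.6 176.8]] [[-133.4 -193.6   55. ]
 [-135.3  192.4   55. ]
 [ 121.8  196.7   55. ]
 [ 117.6 -194.1   55. ]]
[[541. 194.]]
[[299. 584.]]
[[ 12. 363.]]
[[315.   7.]]
```

```bash
cat >> h.py <<'E'
def goto(P,Rt):
    b=bot.get_obs(); Rc=Rn.from_euler('xyz',b['tcp_rot']).as_matrix()
    print('t',b['time'],'pos',b['tool_pos'].round(1),'F',b['contact_force'].round(1),'w',round(b['grip_width'],1))
    print('shift cm',((np.array(P)-b['tool_pos'])/10).round(2),'turn',np.degrees(Rn.from_matrix(Rt@Rc.T).as_rotvec()).round(1))
E
python3 - <<'E'
from h import *
R,o=crate()
Rt=R@Rn.from_euler('ZX',[10,180],degrees=True).as_matrix()
goto(o+R@[-65,95,180],Rt)
print(o+R@[-65,95,180.],o+R@[-10,103,8.])
E
```

```text
t 4.25 pos [ 486.9 -408.3  145.6] F [ 2.2 -2.9  7.4] w 64.2
shift cm [-7.38 76.41  4.82] turn [ -0.9 -30.2   4.9]
[413.1346182  355.87718041 193.75317547] [546.60604344 366.20815143  72.29680602]
```

```bash
python3 -m inch '[0,1.5,3,0,0,0,0.3, 0,6,5,0,0,0,0.3, -0.5,10.8,6,0,0,0,0.3, -1,15.6,7,0,0,0,0.3, -1.5,20.4,8,0,0,0,0.3]'; python3 -m inch '[-0.5,4.8,0,0,0,0,0.3, -1,9.7,0,0,-3,0,0.3, -1.5,14.5,0,0,-6,0,0.3, -2,19.3,0,0,-9,0,0.3, -2.5,24.2,0,0,-12,0,0.3]'; python3 - <<'E'
from h import *
R,o=crate()
Rt=R@Rn.from_euler('ZX',[10,180],degrees=True).as_matrix()
goto(o+R@[-65,95,180],Rt)
E
```

```text
time: 4.75
tool_pos: [471.8, -202.7, 227.3]
tcp_rot: [-3.141, 0.001, 0.103]
contact_force: [0.3, -0.5, 0.1]
grip_width: 59.7
time: 5.25
tool_pos: [446.7, 41.0, 228.9]
tcp_rot: [3.12, -0.214, 0.105]
contact_force: [1.8, 0.7, 0.0]
grip_width: 59.8
t 5.25 pos [446.7  41.  228.9] F [1.8 0.7 0. ] w 59.8
shift cm [-3.36 31.49 -3.51] turn [ -1.4 -17.7   4.8]
```

```bash
python3 -m inch '[-0.5,4.8,0,0,-3,1,0.3, -1,9.6,0,0,-7,2,0.3, -1.5,14.4,0,0,-11,3,0.3, -2,19.2,0,-0.5,-14,4,0.3, -2.5,24,-1,-1,-16,5,0.3]'; python3 -m inch '[-0.4,4,-1,-0.5,-1.5,0,0.3, -0.8,7,-2.5,-0.5,-1.5,0,0.3, -0.8,7.4,-2.5,-0.5,-1.5,0,0.3, -0.8,7.4,-2.5,-0.5,-1.5,0,0.3, -0.8,7.4,-2.5,-0.5,-1.5,0,0.3]'; python3 - <<'E'
from h import *
w=bot.calibration('wrist'); im=bot.capture('wrist'); cv2.imwrite('pics/e_w.png',im[:,:,::-1]); np.save('e_w.npy',w,allow_pickle=True)
R,o=crate()
Rt=R@Rn.from_euler('ZX',[10,180],degrees=True).as_matrix()
goto(o+R@[-65,95,180],Rt)
E
```

```text
time: 5.75
tool_pos: [421.7, 283.8, 222.0]
tcp_rot: [3.057, -0.495, 0.216]
contact_force: [1.5, -1.6, -0.4]
grip_width: 59.6
time: 6.25
tool_pos: [414.1, 357.2, 198.0]
tcp_rot: [3.042, -0.52, 0.223]
contact_force: [0.6, 0.1, -0.6]
grip_width: 59.5
t 6.3 pos [414.2 356.9 198.1] F [-0.3  0.4 -0.8] w 60.1
shift cm [-0.11 -0.11 -0.43] turn [-0.1  0.3 -0.2]
```

View pics/e_w.png

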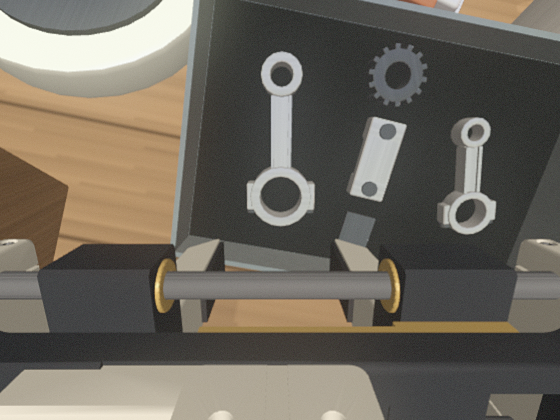

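```bash
python3 - <<'E'
from h import *
np.set_printoptions(precision=1,suppress=True)
w=np.load('e_w.npy',allow_pickle=True).item(); S=bot.calibration('side')
im=cv2.imread('pics/e_w.png'); g=cv2.cvtColor(im,cv2.COLOR_BGR2GRAY); g[:,:215]=0; g[:,335:]=0; g[:45]=0; g[232:]=0
b=cv2.inRange(g,95,255)
cs,h=cv2.findContours(b,cv2.RETR_CCOMP,1)
for c,hh in zip(cs,h[0]):
    if cv2.contourArea(c)>200: (x,y),ax,a=cv2.fitEllipse(c); print(cv2.contourArea(c),x,y,ax,a,hh[3],cv2.boundingRect(c))
R,o=crate()
px=[(281,195.5),(282,73.5)]
for h_ in (20,25,29.5,34):
    P=gplane(w,px,o+R@[0,0,h_],R[:,2]); q=(P-o)@R; print(h_,q,np.linalg.norm(q[1]-q[0]))
f2=lambda p:np.array(p)/2.85+[120,185]
T=tri(w,px,S,f2([(293,418),(158,346)])); print(T,(T[:,:3]-o)@R)
E
```

```text
6009.0 280.5196838378906 151.0906524658203 (67.11604309082031, 178.9860076904297) 0.3932718336582184 -1 (246, 51, 69, 176)
1093.5 280.211181640625 193.99310302734375 (35.11280059814453, 39.85054397583008) 89.96089172363281 0 (260, 176, 42, 37)
379.0 281.15313720703125 75.27508544921875 (21.350831985473633, 22.85287094116211) 102.21558380126953 0 (270, 65, 24, 22)
20 [[-62.3  92.6  20. ]
 [ 58.1 113.7  20. ]] 122.29707448908604
25 [[-61.3  92.8  25. ]
 [ 57.3 113.6  25. ]] 120.39218503152355
29.5 [[-60.3  93.   29.5]
 [ 56.6 113.6  29.5]] 118.67778451971714
34 [[-59.4  93.3  34. ]
 [ 55.8 113.5  34. ]] 116.96338400791078
[[492.4 355.   62.7   1.9]
 [591.8 378.  124.9   1.7]] [[-61.9  92.8  26.9]
 [ 55.6 114.   30.8]]
```

```bash
cat > g.py <<'E'
from h import *
import sys
R,o=crate()
Rt=R@Rn.from_euler('ZX',[10,180],degrees=True).as_matrix()
h=float(sys.argv[1]); goto(o+R@[-8,102.3,h],Rt)
b=bot.get_obs(); print('crate coords',((b['tool_pos']-o)@R).round(1))
E
python3 g.py 60
```

```text
t 6.3 pos [414.2 356.9 198.1] F [-0.3  0.4 -0.8] w 60.1
shift cm [10.81  0.82 -7.98] turn [-0.1  0.3 -0.2]
crate coords [-61.9  96.  183.2]
```

```bash
python3 -m inch '[3,0.3,-1.5,0,0,0,0.3, 6.5,0.6,-4,0,0,0,0.3, 9.5,0.8,-6.8,0,0,0,0.3, 10.8,0.8,-8,0,0.3,-0.2,0.3, 10.8,0.8,-8,0,0.3,-0.2,0.3]'; python3 g.py 14
```

```text
time: 6.8
tool_pos: [523.8, 362.5, 116.7]
tcp_rot: [3.042, -0.513, 0.215]
contact_force: [0.3, -0.2, -0.1]
grip_width: 59.7
t 6.8 pos [523.8 362.5 116.7] F [ 0.3 -0.2 -0.1] w 59.7
shift cm [ 2.16  0.3  -3.82] turn [ 0.  -0.1  0.2]
crate coords [-7.6 99.7 57.9]
```

```bash
python3 -m inch '[0.6,0.2,-1,0,0,0,0.3, 1.4,0.3,-2.4,0,0,0,0.3, 2,0.3,-3.4,0,0,0,0.3, 2.2,0.3,-3.8,0,0,0,0.3, 2.2,0.3,-3.8,0,0,0,0.3]'; python3 g.py 7; python3 - <<'E'
from h import *
im=bot.capture('side'); cv2.imwrite('pics/f_s.png',cv2.resize(im[185:395,100:340,::-1],None,fx=2.8,fy=2.8,interpolation=2))
E
```

```text
time: 7.3
tool_pos: [545.6, 365.3, 78.5]
tcp_rot: [3.042, -0.513, 0.215]
contact_force: [0.2, -0.1, 0.3]
grip_width: 60.1
t 7.3 pos [545.6 365.3  78.5] F [ 0.2 -0.1  0.3] w 60.1
shift cm [ 0.32  0.02 -0.61] turn [ 0.  -0.1  0.2]
crate coords [ -7.8 102.1  13.9]
```

View pics/f_s.png

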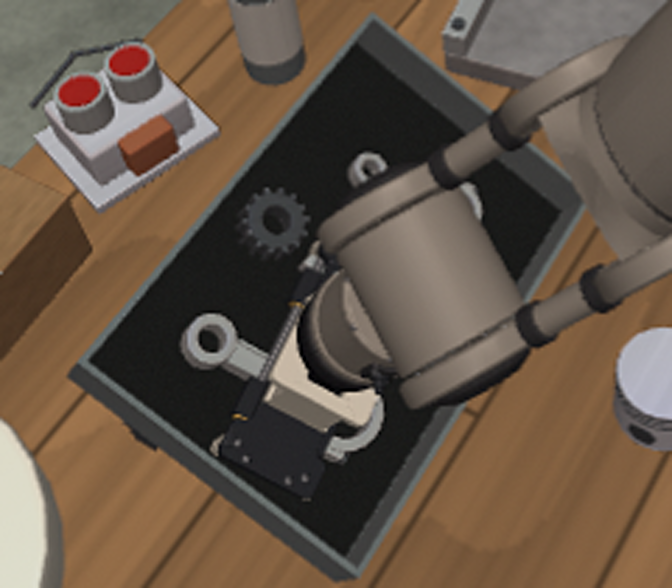

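```bash
python3 -m inch '[0.1,0,-0.15,0,0,0,0.3, 0.2,0,-0.35,0,0,0,0.3, 0.25,0,-0.5,0,0,0,0.3, 0.3,0,-0.6,0,0,0,0.3, 0.3,0,-0.6,0,0,0,0.3]'; python3 g.py 4
```

```text
time: 7.85
tool_pos: [548.6, 365.5, 72.8]
tcp_rot: [3.042, -0.513, 0.215]
contact_force: [-0.1, 0.2, -0.7]
grip_width: 59.7
t 7.85 pos [548.6 365.5  72.8] F [-0.1  0.2 -0.7] w 59.7
shift cm [ 0.18  0.01 -0.3 ] turn [ 0.  -0.1  0.2]
crate coords [ -8.  102.3   7.5]
```

```bash
python3 -m inch '[0.05,0,-0.1,0,0,0,0.3, 0.1,0,-0.15,0,0,0,0.3, 0.15,0,-0.25,0,0,0,0.3, 0.18,0,-0.3,0,0,0,0.3, 0.18,0,-0.3,0,0,0,0.3]'; python3 g.py 4
```

```text
time: 8.35
tool_pos: [549.1, 365.6, 72.2]
tcp_rot: [3.042, -0.514, 0.215]
contact_force: [-19.8, -4.0, 22.6]
grip_width: 59.4
t 8.35 pos [549.1 365.6  72.2] F [-19.8  -4.   22.6] w 59.4
shift cm [ 0.12 -0.   -0.24] turn [ 0.  -0.   0.2]
crate coords [ -7.9 102.3   6.7]
```

```bash
python3 -m inch '[-0.1,0,0.17,0,0,0,0.3, -0.1,0,0.17,0,0,0,0.3, -0.1,0,0.17,0,0,0,-1, -0.1,0,0.17,0,0,0,-1, -0.1,0,0.17,0,0,0,-1]'; python3 g.py 4;  python3 -m inch '[0,0,0,0,0,0,-1, 0,0,0,0,0,0,-1, 0,0,0,0,0,0,-1, 0,0,0,0,0,0,-1, 0,0,0,0,0,0,-1]'; python3 g.py 4
```

```text
time: 8.85
tool_pos: [548.2, 365.4, 73.4]
tcp_rot: [3.041, -0.513, 0.215]
contact_force: [0.5, 0.4, -0.2]
grip_width: 40.4
t 8.85 pos [548.2 365.4  73.4] F [ 0.5  0.4 -0.2] w 40.4
shift cm [ 0.22  0.02 -0.36] turn [ 0.  -0.1  0.2]
crate coords [ -8.1 102.2   8.2]
time: 9.35
tool_pos: [548.1, 365.3, 73.1]
tcp_rot: [3.041, -0.513, 0.215]
contact_force: [0.4, 0.5, -1.7]
grip_width: 19.5
t 9.35 pos [548.1 365.3  73.1] F [ 0.4  0.5 -1.7] w 19.5
shift cm [ 0.23  0.03 -0.33] turn [ 0.1 -0.1  0.2]
crate coords [ -8.4 102.1   8. ]
```

Gripped at 19.5 mm (the beam is 20 wide). I'll lift along the crate's normal.

```bash
python3 -m inch '[-0.15,0,0.25,0,0,0,-1, -0.7,0,1.2,0,0,0,-1, -1.7,0,3,0,0,0,-1, -3,0,5.5,0,0,0,-1, -4.2,0,8.5,0,0,0,-1]'; python3 g.py 4;  python3 - <<'E'
from h import *
im=bot.capture('wrist'); cv2.imwrite('pics/g_w.png',im[:,:,::-1])
E
```

```text
time: 9.85
tool_pos: [504.2, 364.6, 157.8]
tcp_rot: [3.04, -0.509, 0.215]
contact_force: [1.0, -0.1, -4.3]
grip_width: 19.8
t 9.85 pos [504.2 364.6 157.8] F [ 1.  -0.1 -4.3] w 19.8
shift cm [ 4.62  0.1  -8.8 ] turn [ 0.2 -0.3  0.2]
crate coords [ -4.  102.1 103.3]
```

View pics/g_w.png

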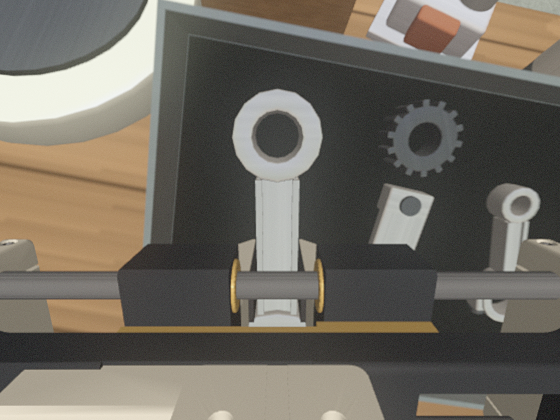

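```bash
python3 - <<'E'
from h import *
np.set_printoptions(precision=1,suppress=True)
w=bot.calibration('wrist'); b=bot.get_obs(); Rc=Rn.from_euler('xyz',b['tcp_rot']).as_matrix(); p=b['tool_pos']
for hh in (18,22.5,26):
    P=gplane(w,[(278,136),(256.5,182),(299,182)],p-Rc[:,2]*hh,Rc[:,2]); print(hh,(P-p)@Rc)
yaw=10.6; u=np.array([np.cos(np.radians(yaw)),np.sin(np.radians(yaw)),0])
Rt=Rn.from_euler('ZX',[yaw,180],degrees=True).as_matrix()
goto(np.array([634,-122.5,120.])-u*120,Rt)
E
```

```text
18 [[ 65.5  -0.  -18. ]
 [ 44.6 -10.  -18. ]
 [ 44.6   9.8 -18. ]]
22.5 [[ 65.6  -0.1 -22.5]
 [ 45.4  -9.7 -22.5]
 [ 45.4   9.4 -22.5]]
26 [[ 65.7  -0.1 -26. ]
 [ 46.   -9.5 -26. ]
 [ 46.    9.2 -26. ]]
t 9.9 pos [504.9 366.5 164.2] F [-0.2  0.9 -0.7] w 20.1
shift cm [  1.1 -51.1  -4.4] turn [-0.5 30.1 -0.2]
```

```bash
python3 -m inch '[0,-1,3,0,0,0,-1, 0,-4,5,0,0,0,-1, 0,-8.5,7,0,0,0,-1, 0,-13,8,0,0,0,-1, 0,-17.5,8,0,0,0,-1]'; python3 -m inch '[0,-4,0,0,1,0,-1, 0,-8,0,0,5,0,-1, 0.5,-12,0,0,10,0,-1, 0.5,-16,0,0,15,0,-1, 1,-20,0,0,20,0,-1]';  python3 - <<'E'
from h import *
yaw=10.6; u=np.array([np.cos(np.radians(yaw)),np.sin(np.radians(yaw)),0])
Rt=Rn.from_euler('ZX',[yaw,180],degrees=True).as_matrix()
goto(np.array([634,-122.5,120.])-u*110,Rt)
E
```

```text
time: 10.4
tool_pos: [504.6, 190.5, 246.1]
tcp_rot: [3.044, -0.52, 0.216]
contact_force: [0.3, 0.0, -4.8]
grip_width: 19.6
time: 10.9
tool_pos: [513.5, -11.1, 246.7]
tcp_rot: [3.12, -0.175, 0.19]
contact_force: [0.6, 0.6, -5.1]
grip_width: 19.8
t 10.9 pos [513.5 -11.1 246.7] F [ 0.6  0.6 -5.1] w 19.8
shift cm [  1.24 -13.17 -12.67] turn [-0.7 10.1 -0.2]
```

```bash
python3 -m inch '[0.4,-4,0,0,4,0,-1, 0.8,-8,-2,0,8,0,-1, 1.2,-11.5,-6,-0.7,10,-0.2,-1, 1.2,-13.1,-10,-0.7,10,-0.2,-1, 1.2,-13.1,-12.5,-0.7,10,-0.2,-1]';  python3 -m inch '[0,0,0,0,0,0,-1,0,0,0,0,0,0,-1,0,0,0,0,0,0,-1,0,0,0,0,0,0,-1,0,0,0,0,0,0,-1]'; python3 - <<'E'
from h import *
im=bot.capture('wrist'); cv2.imwrite('pics/h_w.png',im[:,:,::-1]); np.save('h_w.npy',bot.calibration('wrist'),allow_pickle=True)
im=bot.capture('scene'); cv2.imwrite('pics/h_s.png',cv2.resize(im[170:320,120:320,::-1],None,fx=3.5,fy=3.5,interpolation=2))
yaw=10.6; u=np.array([np.cos(np.radians(yaw)),np.sin(np.radians(yaw)),0])
Rt=Rn.from_euler('ZX',[yaw,180],degrees=True).as_matrix()
goto(np.array([634,-122.5,120.])-u*110,Rt)
E
```

```text
time: 11.4
tool_pos: [524.0, -144.1, 118.2]
tcp_rot: [-3.142, 0.002, 0.182]
contact_force: [0.1, 1.1, -5.2]
grip_width: 20.2
time: 11.9
tool_pos: [524.7, -144.0, 119.7]
tcp_rot: [3.14, -0.0, 0.183]
contact_force: [-0.4, -0.3, -5.4]
grip_width: 19.9
t 12.0 pos [ 524.4 -144.   119.1] F [-0.3 -1.4 -4.8] w 19.3
shift cm [0.15 0.13 0.09] turn [ 0.1 -0.   0.1]
```

View pics/h_w.png

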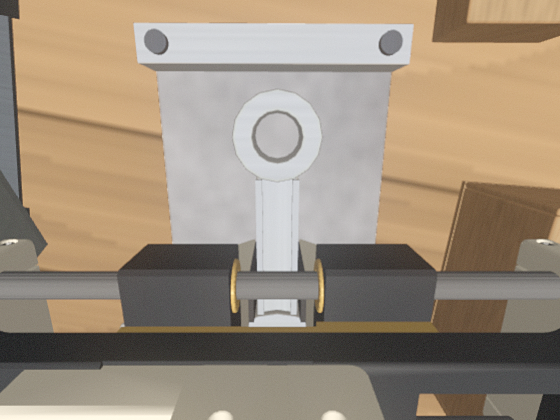

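View pics/h_s.png

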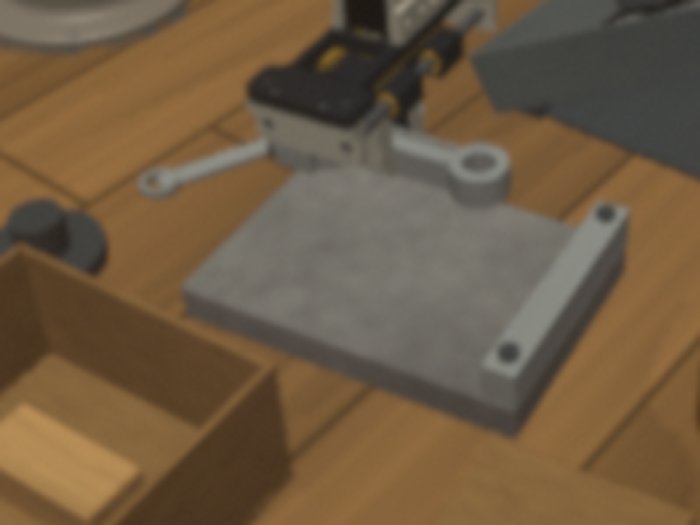

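```bash
python3 - <<'E'
from h import *
np.set_printoptions(precision=1,suppress=True)
w=np.load('h_w.npy',allow_pickle=True).item()
P=plane(w,[(141,63),(407,65)],60); d=P[1]-P[0]; print(P,P.mean(0),np.linalg.norm(d),np.degrees(np.arctan2(-d[0],d[1]))%180)
p=np.array([524.4,-144]); u=np.array([.983,.184]); m=P.mean(0)[:2]
print('gap',(m-p)@u-86.,'lat',(m-p)@[-u[1],u[0]])
E
```

```text
[[ 616.9  -36.3   60. ]
 [ 647.4 -207.7   60. ]] [ 632.1 -122.    60. ] 174.06733564136076 10.09415069200719
gap 23.964874205314317 lat 1.8035843522067265
```

```bash
python3 -m inch '[0,0,-2,0,0,0,-1, 0,0,-4.5,0,0,0,-1, 0,0,-6.5,0,0,0,-1, 0,0,-7.7,0,0,0,-1, 0,0,-8,0,0,0,-1]'; python3 -m inch '[0,0,-0.1,0,0,0,-1, 0,0,-0.2,0,0,0,-1, 0,0,-0.3,0,0,0,-1, 0,0,-0.4,0,0,0,-1, 0,0,-0.4,0,0,0,-1]'
```

```text
time: 12.5
tool_pos: [523.8, -143.7, 38.1]
tcp_rot: [-3.141, 0.002, 0.183]
contact_force: [0.1, -0.0, -4.9]
grip_width: 19.9
time: 13.0
tool_pos: [524.0, -143.8, 34.4]
tcp_rot: [3.142, 0.002, 0.183]
contact_force: [0.4, 0.5, -6.0]
grip_width: 20.0
```

```bash
python3 -m inch '[0,0,-0.05,0,0,0,-1, 0,0,-0.1,0,0,0,-1, 0,0,-0.15,0,0,0,-1, 0,0,-0.2,0,0,0,-1, 0,0,-0.2,0,0,0,-1]'
```

```text
time: 13.5
tool_pos: [523.9, -143.8, 32.3]
tcp_rot: [-3.142, 0.002, 0.183]
contact_force: [-0.6, 0.2, -5.7]
grip_width: 19.8
```

```bash
python3 -m inch '[0,0,-0.05,0,0,0,-1, 0,0,-0.1,0,0,0,-1, 0,0,-0.12,0,0,0,-1, 0,0,-0.12,0,0,0,-1, 0,0,-0.12,0,0,0,-1]'
```

```text
time: 14.0
tool_pos: [524.0, -143.7, 31.4]
tcp_rot: [3.141, 0.002, 0.183]
contact_force: [-1.6, 0.9, 1.0]
grip_width: 19.4
```

```bash
python3 -m inch '[0.3,0.05,0,0,0,0,-1, 0.7,0.13,0,0,0,0,-1, 1.1,0.2,0,0,0,0,-1, 1.5,0.28,0,0,0,0,-1, 1.7,0.32,0,0,0,0,-1]';python3 -m inch '[0.1,0.02,0,0,0,0,-1, 0.2,0.04,0,0,0,0,-1, 0.3,0.06,0,0,0,0,-1, 0.3,0.06,0,0,0,0,-1, 0.3,0.06,0,0,0,0,-1]'
```

```text
time: 14.5
tool_pos: [541.4, -140.5, 31.4]
tcp_rot: [3.141, 0.002, 0.183]
contact_force: [-4.4, -1.4, 1.8]
grip_width: 19.6
time: 15.0
tool_pos: [544.6, -139.9, 31.4]
tcp_rot: [3.141, 0.001, 0.183]
contact_force: [-3.2, -0.1, 0.2]
grip_width: 19.8
```

```bash
python3 -m inch '[0.05,0.01,0,0,0,0,-1, 0.1,0.02,0,0,0,0,-1, 0.15,0.03,0,0,0,0,-1, 0.2,0.04,0,0,0,0,-1, 0.2,0.04,0,0,0,0,-1]'
```

```text
time: 15.5
tool_pos: [546.6, -139.5, 31.4]
tcp_rot: [3.141, 0.001, 0.183]
contact_force: [-2.9, -0.9, 0.0]
grip_width: 19.8
```

```bash
python3 -m inch '[0.05,0.01,0,0,0,0,-1, 0.1,0.02,0,0,0,0,-1, 0.15,0.03,0,0,0,0,-1, 0.15,0.03,0,0,0,0,-1, 0.15,0.03,0,0,0,0,-1]'
```

```text
time: 16.0
tool_pos: [548.3, -139.1, 31.4]
tcp_rot: [3.141, 0.001, 0.183]
contact_force: [-3.0, -1.6, 1.3]
grip_width: 20.1
```

```bash
python3 -m inch '[0.05,0.01,0,0,0,0,-1, 0.1,0.02,0,0,0,0,-1, 0.15,0.03,0,0,0,0,-1, 0.15,0.03,0,0,0,0,-1, 0.15,0.03,0,0,0,0,-1]'
```

```text
time: 16.5
tool_pos: [549.5, -138.9, 31.4]
tcp_rot: [3.141, 0.002, 0.183]
contact_force: [-5.1, -1.5, 2.6]
grip_width: 19.9
```

```bash
python3 -m inch '[0.04,0.01,0,0,0,0,-1, 0.08,0.015,0,0,0,0,-1, 0.12,0.02,0,0,0,0,-1, 0.12,0.02,0,0,0,0,-1, 0.12,0.02,0,0,0,0,-1]'
```

```text
time: 17.0
tool_pos: [549.5, -138.9, 31.4]
tcp_rot: [-3.141, 0.004, 0.183]
contact_force: [-8.9, -2.4, 4.1]
grip_width: 19.7
```

```bash
python3 -m inch '[0.08,0.015,0,0,0,0,-1, 0.15,0.03,0,0,0,0,-1, 0.2,0.04,0,0,0,0,-1, 0.25,0.045,0,0,0,0,-1, 0.25,0.045,0,0,0,0,-1]'; python3 - <<'E'
from h import *
im=bot.capture('wrist'); cv2.imwrite('pics/i_w.png',im[:,:,::-1])
b=bot.get_obs();print(b['contact_force'],b['tool_pos'])
E
```

```text
time: 17.5
tool_pos: [549.5, -138.9, 31.4]
tcp_rot: [-3.14, 0.009, 0.184]
contact_force: [-14.2, -4.2, 7.5]
grip_width: 19.6
[-14.59897217  -3.85985091   7.80764902] [ 549.43616868 -138.8687741    31.36323016]
```

View pics/i_w.png

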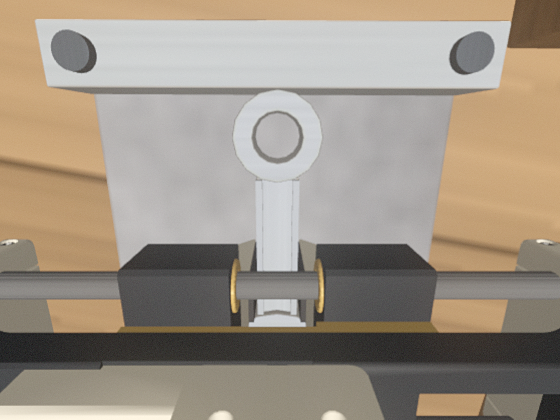

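```bash
python3 -m inch '[0.25,0.045,0,0,0,0,-1, 0.25,0.045,0,0,0,0,-1, 0.25,0.045,0,0,0,0,-1, 0.25,0.045,0,0,0,0,-1, 0.05,0.01,0,0,0,0,-1]'; python3 -m inch '[0.05,0.01,0,0,0,0,-1, 0.05,0.01,0,0,0,0,0, 0.05,0.01,0,0,0,0,0, 0.05,0.01,0,0,0,0,0, 0.05,0.01,0,0,0,0,0]'
```

```text
time: 18.05
tool_pos: [549.4, -138.9, 31.4]
tcp_rot: [-3.14, 0.01, 0.183]
contact_force: [-1.2, 0.1, -0.9]
grip_width: 19.9
time: 18.55
tool_pos: [550.4, -138.8, 31.5]
tcp_rot: [-3.14, 0.009, 0.183]
contact_force: [-0.3, 0.5, -0.7]
grip_width: 44.3
```

```bash
python3 -m inch '[0,0,0.2,0,0,0,0, 0,0,1,0,0,0,0, 0,0,3,0,0,0,0, 0,0,6,0,0,0,0, 0,0,9,0,0,0,0]'; python3 -m inch '[-1,0,3,0,0,0,0, -2,0,4,0,0,0,0, -3,-1,4,0,0,0,0, -3,-1,4,0,0,0,0, -3,-1,4,0,0,0,0]'; python3 - <<'E'
from h import *
for n in ['wrist','side','scene']:
    im=bot.capture(n); cv2.imwrite(f'pics/j_{n}.png',im[:,:,::-1]); 
    if n=='wrist': np.save('j_w.npy',bot.calibration(n),allow_pickle=True)
crop('pics/j_side.png','pics/j2.png',120,95,280,300,2)
b=bot.get_obs();print(b['time'],b['contact_force'],b['tool_pos'])
E
```

```text
time: 19.05
tool_pos: [550.3, -138.7, 122.9]
tcp_rot: [-3.14, 0.009, 0.184]
contact_force: [0.4, -0.6, -0.2]
grip_width: 45.9
time: 19.55
tool_pos: [519.4, -148.9, 161.5]
tcp_rot: [-3.139, 0.011, 0.182]
contact_force: [-0.3, 1.0, 1.0]
grip_width: 46.1
19.7 [0.72360737 0.38536891 0.26322338] [ 520.10299964 -148.58685208  161.76539467]
```

View pics/j_wrist.png

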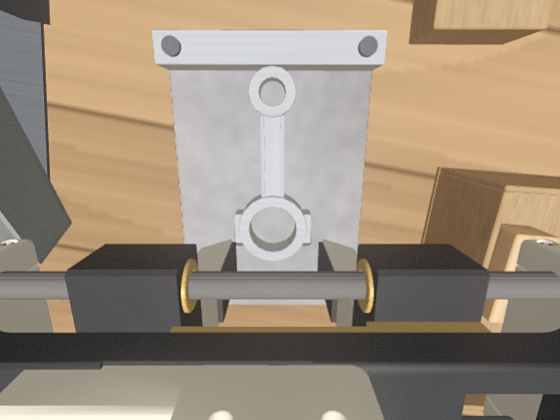

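View pics/j2.png

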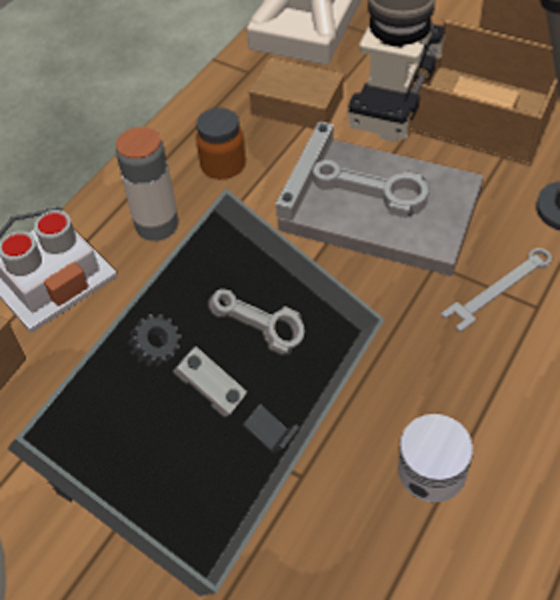

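```bash
python3 - <<'E'
from h import *
np.set_printoptions(precision=1,suppress=True)
w=np.load('j_w.npy',allow_pickle=True).item()
q=plane(w,[(272,228),(272.5,92)],54)[:,:2]; d=q[1]-q[0]; print(q,np.linalg.norm(d),np.degrees(np.arctan2(d[1],d[0])))
P=plane(w,[(156,65),(384,65)],60)[:,:2]; s=P[1]-P[0]; print(P,np.linalg.norm(s),np.degrees(np.arctan2(s[0],-s[1])))
u=d/np.linalg.norm(d); print('end to face',(P.mean(0)-q[1])@u-20,'lateral',(P.mean(0)-q[1])@[-u[1],u[0]])
E
crop(){ :; }; python3 -c "
from h import *
crop('pics/j_wrist.png','pics/j3.png',230,40,90,80,7); crop('pics/j_scene.png','pics/j4.png',170,200,150,100,5)"
```

```text
[[ 498.4 -147.5]
 [ 613.9 -127.1]] 117.27377919321503 10.005606622349195
[[ 616.2  -34.5]
 [ 648.4 -209.1]] 177.56098374064294 10.433713829892321
end to face -0.9519346263189696 lateral 1.9941817767522159
```

View pics/j3.png

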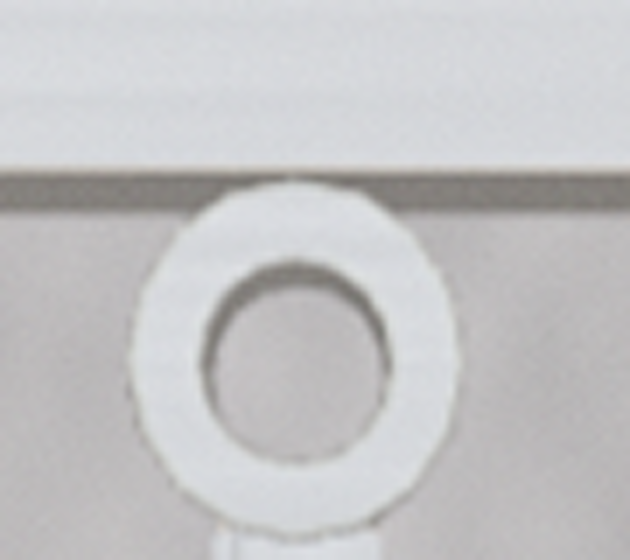

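View pics/j4.png

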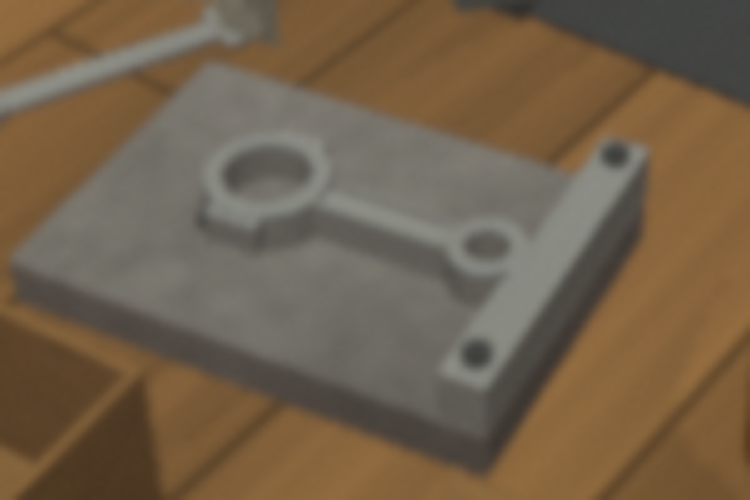

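The small ring touches the bar (crop ≈(295,180)). The rod lies flat and square, the block is in the carton, and the other four parts are still in the crate. I'm handing in.

```bash
python3 -c "
from plant import bot
print(bot.get_obs()['dq'].round(4)); print(bot.close_job())"
```

```text
[ 0.0047 -0.0045 -0.0038 -0.0008  0.0027 -0.001 ]
the job is handed in; nothing more can be done
None
```

I put the wooden block in the carton and moved the long rod from the crate to the surface plate. I slid its small end up to the stop bar, pressed it there for about 0.5 s, then let go and backed the gripper clear. I handed in at about 19.7 s; no verdict was reported.

**Last checks:**
- **Pressing:** the wrist force read about 15 N, roughly 11 N of it on the bar after taking off about 3–4 N of sliding friction. It stayed far below the 100 N limit.
- **Rod position:** it lies flat and within about 0.5° of square to the bar, about 2 mm off the bar's middle. The measured end-to-bar gap was −1 mm, which is zero within the measuring error, and the close-up shows the ring touching the bar.
- **Everything else:** the block is in the carton, and the small rod, gear, cap and bracket are still in the crate. The gripper was about 130 mm above the plate, touching nothing.

**What disagreed:**
- The scene and side cameras differed by 7–15 mm on the bench positions, so I used the wrist camera there instead.
- My estimate of the crate floor height was about 1–3 mm off. I found the real height by touching the liner with about 30 N before gripping.

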